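# Lay out a cake-decorating place

## Task

Lay out this decorating place for the next pupil: stand the mini cake in the middle of the turntable and set the red sugar rose in the middle of the cake's top, and stand the yellow gel bottle on the table midway between the red and the purple jar. Nest the inverted bowl covers, the green one inside the blue one and the white one inside the green one, all still hollow side up, with the blue one staying where it lies. Tip nothing over, and leave everything upright, released and at rest.

Things in the scene. Friction and masses are not known exactly. Their poses are not given: they have to be found in the camera images.
- cake: loose cream-white mini practice cake with hard icing, upright cylinder 60 mm in diameter and 55 mm high, with small mint-green beads (standing out up to 3 mm, look only) round its foot and up one side; about 120 g. Origin: centre of its underside, z up.
- rose_red: loose hard sugar rose, RED with small green leaves at its foot, about 30 mm in diameter and 25 mm to the rim of its petals (30 mm to the bud), with a flat underside 26 mm wide; about 20 g. Other roses of the same shape (peach, mauve) are bystanders. Origin: centre of its underside, z up.
- bottle_yellow: loose yellow gel-colour bottle with a black cap, upright, body 28 mm in diameter up to 58 mm, cap 24 mm in diameter, 80 mm high in all; about 50 g. Origin: centre of its underside, z up.
- lid_green: loose GREEN domed cover, about 60 g, lying inverted (hollow side up) on its flat knob (28 mm wide, 11 high). 64 mm across the rim, 40 high in all, wall 3; top 7 mm of the outside upright, below it narrows to 40 mm. Inside floor 16 mm above the underside: nested in another it rests there, 16 mm higher, its top 16 mm clear above the lower rim. Origin: centre of the knob's underside, z up as it lies.
- lid_white: loose WHITE domed cover, about 60 g, lying inverted (hollow side up) on its flat knob (28 mm wide, 11 high). 64 mm across the rim, 40 high in all, wall 3; top 7 mm of the outside upright, below it narrows to 40 mm. Inside floor 16 mm above the underside: nested in another it rests there, 16 mm higher, its top 16 mm clear above the lower rim. Origin: centre of the knob's underside, z up as it lies.
- lid_blue: loose BLUE domed cover, about 60 g, lying inverted (hollow side up) on its flat knob (28 mm wide, 11 high). 64 mm across the rim, 40 high in all, wall 3; top 7 mm of the outside upright, below it narrows to 40 mm. Inside floor 16 mm above the underside: nested in another it rests there, 16 mm higher, its top 16 mm clear above the lower rim. Origin: centre of the knob's underside, z up as it lies.
- turntable: fixed low cake turntable: round white plate 150 mm in diameter on a narrower grey foot, with concentric grey rings marking its middle (diameters 124 and 72 mm); it does not turn. The flat top is 40 mm above the table. Origin: on its axis, at the table; z up.
- jar_red: fixed RED colour jar, all one colour, 46 mm in diameter, 50 mm high. Origin: centre of its underside, z up; its y axis points to the purple jar, whose axis is always 120 mm away (so the midpoint is 60 mm along +y).
- jar_purple: fixed PURPLE colour jar, all one colour, 46 mm in diameter, 50 mm high, 120 mm from the red jar. Origin: centre of its underside, z up.
There are look-alikes about, which are no part of the job. Of the things shaped like the bottle_yellow, the yellow one is meant.

How it is judged:
At the end, for the whole second after the job is handed in: Cake on turntable axis to 12 mm; red rose on cake axis to 11; bottle on the table within 15 of the jars' midpoint along and across; green cover in blue, white in green, each on axis to 8 and 11-22 above the one below; blue moved under 30; all six upright to 0.15 rad and still (horizontal distance between cake and turntable below 0.012 m and z of cake in the frame of turntable between 0.036 and 0.044 m and horizontal distance between rose_red and cake below 0.011 m and z of rose_red in the frame of cake between 0.051 and 0.059 m and x of bottle_yellow in the frame of jar_red between -0.015 and 0.015 m and y of bottle_yellow in the frame of jar_red between 0.045 and 0.075 m and height (world z) of bottle_yellow below 0.005 m and horizontal distance between lid_green and lid_blue below 0.008 m and z of lid_green in the frame of lid_blue between 0.011 and 0.022 m and horizontal distance between lid_white and lid_green below 0.008 m and z of lid_white in the frame of lid_green between 0.011 and 0.022 m and distance of lid_blue from where it was at the start of the episode below 0.03 m and angle between each of cake, rose_red, bottle_yellow, lid_green, lid_white, lid_blue's own z axis and vertical below 0.15 rad and linear speed of each of cake, rose_red, bottle_yellow, lid_green, lid_white, lid_blue below 0.02 m/s); the robot touches nothing.
It fails at once if one of the moved things, or the blue cover, is tipped over (more than 0.7 rad from upright) (angle between any of cake, rose_red, bottle_yellow, lid_green, lid_white, lid_blue's own z axis and vertical above 0.7 rad).
It also fails if it takes over 128 s, if anything falls off the work surface, if the arm or the gripper's body presses on something with over 40 N, if the wrist force passes 120 N, or if a joint passes its speed limit or range.

## Robot

A 6-joint arm with a two-finger parallel gripper is mounted at the origin on the work surface. World frame = base frame: x ahead of the robot, y to its left, z up, the work surface at z = 0. Lengths are in m, angles in rad, forces in N, time in s.
With the tool pointing down it reaches from about 0.275 to 0.85 m from the base axis. Payload 19 kg.
Tool frame: the origin (TCP) lies where the fingers leave the gripper's body, on its centre line; the fingertips stand 73 mm ahead of it and the grasp point (between the pads) lies 54 mm ahead of it (env.tip_reach is the distance from the TCP to the fingertips, in m); z points along the fingers, y is the line along which they close (so a half turn about z gives the same grasp; the last joint's range is limited). The gripper opens to 85 mm and grips with 20 to 120 N. Pads are 22 mm wide; open, the fingers measure 114 mm over their backs; the gripper's body (76 mm by 85 mm) begins 54 mm behind the grasp point. The pads swing forward as they close: fully open they stand 13 mm farther back than shut.
Start: joints at [-1.33, 0.15, 1.437, -0, 1.554, -0.134], TCP at [0.21, -0.535, 0.304] pointing down, gripper open.
Joint ranges: [-2.8, 2.8], [-0.68, 2.1], [0.12, 2.68], [-1.39, 4.53], [0.16, 2.79], [-2.81, 2.81]. Speed limits (rad/s): [1.89, 1.89, 2.22, 3.01, 3.01, 3.01].

## Interface

Orientations are given as a unit quaternion [x, y, z, w].
In Python, from plant import status, vision, workorder, env gives the robot as it stands.
- The arm moves only by the tool send_rows, never from a script. Its argument "rows" is a list that holds one entry, the list of rows, each a list of 6 numbers: the shift along the tool's x, y, z in units of 40 mm (1.0 is 40 mm), then the turn, a rotation vector about the tool's x, y, z in units of 6 degrees (1.0 is 6 degrees). A call has 1 to 20 rows; each row shifts and turns the commanded pose from where the row before left it, along the tool's axes as they then stand; what a row does not reach is not made up. A row lasts 1/10 s, in which the tool goes at most 50 mm and 8.59 degrees, less where a joint would pass 70% of its speed; a pose out of reach is approached as far as the arm can. A call is refused whole if a number of a shift passes 1 or a number of a turn 1, either way. A call with a gripper value outside its range is refused whole. "claw" is the opening, from 0 (shut) to 1 (fully open), set as the call begins (left out, the last holds). The fingers move at their own pace and stop on an object; the grip force is fixed at half the most. Time passes only in rows, so rows that do not move let the fingers close. It gives the time, the measured TCP pose, the force, the opening and the grip force at its end, in the units of the state.
- status.read_state(): the state, without advancing time (a new reading comes with each control period).
- vision.camera(name): name is "scene" or "top"; returns a dict with "img" (480x640x3 uint8, blue, green, red), "z_map" (480x640 float32, m along the optical axis (not along the pixel's ray), 0 where there is no reading), "vfov" (degrees; the focal length in pixels is half the picture's height over the tangent of half this angle, whatever the lens; pixels are square), "cx", "cy" (the principal point, pixels), "R" (3x3) and "t" (3): a world point X has camera coordinates R X + t. Camera axes: x right, y down, z forward; pixel columns grow to the right and rows downward; lengths in m; the calibration is good to about 2 mm. A picture is of the moment at which its call begins.
- workorder.close_job(): hands the job in; it is judged then, once.
The state is a dict: "clock": time; "joint_pos": joint angles; "dq": joint speeds; "joint_efforts": joint torques, N m; "ee_pos": TCP position; "tcp_rot": TCP orientation; "ft_force": force on the tool from outside, world axes, zero at the start; "ft_torque": the same for the moment, N m; "grip_width": opening from 0.0 (shut) to 1.0 (fully open); "grasp_force": force on a finger pad.
Only numpy, scipy, OpenCV 4.12 (cv2) and the standard library are available. Lean on these libraries where they do the work, as an engineer would, in place of code of your own. Each camera call takes 0.05 s, during which the arm holds its last target. There are 200 camera calls.

## Working session

There is one attempt and no reset: what is moved stays moved. The work goes in short steps, Python scripts to look and compute and a tool call to move; the robot and the scene stay as the last step left them, time stands still between calls to the robot, and variables do not carry over. Pictures are saved under pics/ and viewed, at most 14 in all, crops included, and the job is handed in when it is done.

Besides the shell and the picture viewer there is one more tool, called after "Emit:" by a JSON object that holds its "fn" and its "kwargs". send_rows: Moves the arm, as the interface text tells. Its arguments: {"type":"object","properties":{"rows":{"type":"array"},"claw":{"type":"number"}},"required":["rows"]}

```bash
mkdir -p pics; ls; cat > h.py <<'E'
import numpy as np, cv2
from plant import status, vision, workorder, env
def cam(n,save=None):
    c=vision.camera(n)
    c['f']=240/np.tan(np.radians(c['vfov'])/2)
    if save: cv2.imwrite('pics/'+save,c['img'])
    np.savez('last_'+n+'.npz',**c)
    return c
def load(n):
    return {k:v for k,v in np.load('last_'+n+'.npz').items()}
def cloud(c):
    v,u=np.mgrid[:480,:640]; z=c['z_map']
    P=np.stack([(u-c['cx'])/c['f']*z,(v-c['cy'])/c['f']*z,z],-1)
    return (P-c['t'])@c['R']
E
python3 - <<'E'
from h import *
for n in('top','scene'):
    c=cam(n,n+'0.png'); print(n,c['vfov'],c['cx'],c['cy'],c['R'],c['t'])
s=status.read_state(); print(s)
E
```

```text
pics
top 45.10561913740262 318.4391802393325 233.67926714835588 [[ 0.02147984 -0.9993626  -0.02851337]
 [-0.98453881 -0.01618482 -0.17441728]
 [ 0.17384462  0.03181897 -0.98425891]] [-0.00347603  0.50366504  1.12793402]
scene 46.41333666390791 324.7587519703697 232.58344181340183 [[ 0.5384351   0.84257416 -0.01250727]
 [ 0.53198977 -0.35139636 -0.77039437]
 [-0.65350939  0.40815363 -0.63744497]] [-0.2562611  -0.26238401  1.37120378]
{'clock': 0.1, 'joint_pos': array([-1.33003820e+00,  1.50931517e-01,  1.43794644e+00,  1.35526560e-05,
        1.55380297e+00, -1.34002112e-01]), 'dq': array([ 8.37180993e-05, -1.31736557e-03, -1.99363516e-03, -1.84039263e-03,
       -2.00335314e-03,  3.00997943e-04]), 'joint_efforts': array([ 4.77652095e-03, -7.14378548e+01, -5.71795571e+01, -1.61509342e-04,
        7.10432258e-03, -1.15351836e-04]), 'ee_pos': array([ 0.2104283 , -0.53496139,  0.30334856]), 'tcp_rot': array([ 9.82495529e-01,  1.86285373e-01, -2.22655371e-05, -5.43723748e-04]), 'ft_force': array([ 0.14600144, -0.09559703, -0.14863256]), 'ft_torque': array([-0.00366182, -0.00329562,  0.00955591]), 'grasp_force': 0.0, 'grip_width': 1.0023308974243375}
```

View pics/top0.png

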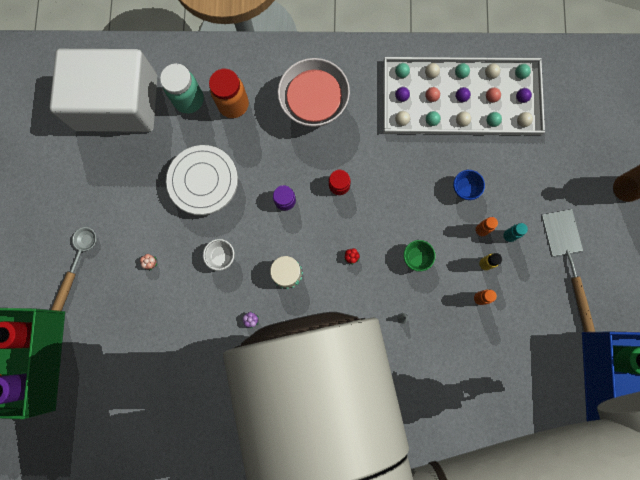

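View pics/scene0.png

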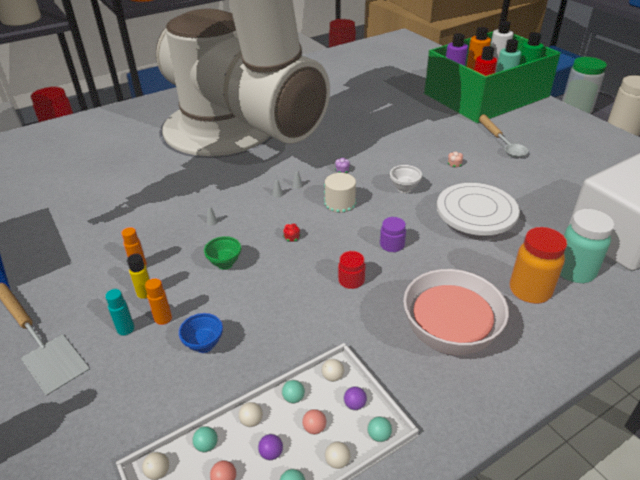

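Top picture candidates:
- **Bottle:** yellow with black cap (492,261). Look-alikes are orange (487,226) and (486,297), and teal (516,232).
- **Rose:** red (352,256). Look-alikes are peach (148,262) and mauve (250,320).
- **Covers:** green (419,255), blue (469,185), white (219,255). The pink bowl (314,95) is not one of them.
- **Jars:** red (340,182) and purple (284,198). The bigger orange jar with a red lid (228,92) is not one of them.
- **Cake and turntable:** (286,271) and (202,180).

Next I check the choice in a crop and measure.

```bash
python3 - <<'E'
from h import *
c=load('top'); P=cloud(c)
cv2.imwrite('pics/crop1.png',cv2.resize(c['img'][160:340,330:540],None,fx=3.3,fy=3.3,interpolation=cv2.INTER_CUBIC))
for n,u,v,r,zl,zh in [('turn',202,180,40,.036,.05),('purple',284,198,18,.044,.06),('red',340,182,18,.044,.06),('cake',286,271,22,.05,.062),
 ('rose',352,256,12,.008,.04),('white',219,255,22,.033,.048),('green',419,255,22,.033,.048),('blue',469,185,22,.033,.048),
 ('bottle',492,261,14,.073,.09),('or1',487,226,15,.073,.09),('or2',486,297,14,.073,.09),('teal',516,232,15,.073,.09),('mauve',250,320,12,.008,.04)]:
    Q=P[v-r:v+r,u-r:u+r].reshape(-1,3); k=c['z_map'][v-r:v+r,u-r:u+r].ravel()>0
    Q=Q[k&(Q[:,2]>zl)&(Q[:,2]<zh)]
    (x,y),rad=cv2.minEnclosingCircle(Q[:,:2].astype(np.float32)) if len(Q) else ((0,0),0)
    print(n,len(Q),np.round([x,y,rad],4),Q.mean(0).round(4) if len(Q) else '', Q[:,2].max().round(3) if len(Q) else '')
E
```

```text
turn 3747 [0.6172 0.2522 0.076 ] [0.6157 0.252  0.0403] 0.048
purple 322 [0.583  0.0808 0.0212] [0.5825 0.0805 0.0496] 0.056
red 317 [ 0.6175 -0.0341  0.0212] [ 0.6172 -0.0343  0.0498] 0.056
cake 684 [0.4263 0.071  0.0298] [0.4263 0.0707 0.0548] 0.061
rose 173 [ 0.4647 -0.0618  0.0158] [ 0.4632 -0.0618  0.0236] 0.033
white 203 [0.4588 0.209  0.0324] [0.4595 0.2109 0.0383] 0.045
green 189 [ 0.4646 -0.1976  0.0324] [ 0.4656 -0.1985  0.0383] 0.046
blue 197 [ 0.613  -0.3     0.0325] [ 0.6139 -0.3025  0.0385] 0.046
bottle 120 [ 0.4547 -0.3389  0.0117] [ 0.4544 -0.3384  0.0794] 0.086
or1 120 [ 0.5254 -0.3327  0.0119] [ 0.5253 -0.3327  0.0791] 0.087
or2 128 [ 0.3838 -0.326   0.0123] [ 0.3829 -0.3255  0.0793] 0.085
teal 123 [ 0.5144 -0.3902  0.0128] [ 0.5144 -0.3897  0.0792] 0.086
mauve 186 [0.329  0.1422 0.016 ] [0.3295 0.1411 0.0238] 0.034
```

View pics/crop1.png

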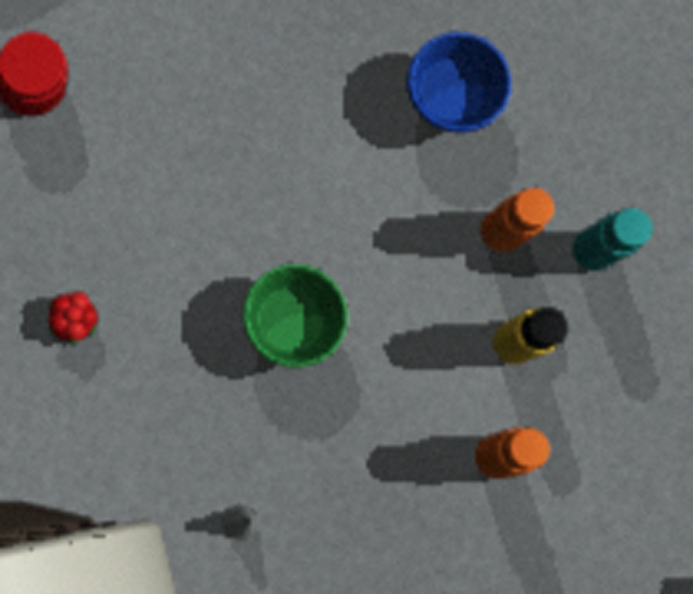

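The crop confirms the yellow bottle with its black cap at crop (530,335), between two orange bottles and a teal one. The red rose is at (73,316), green cover (296,316), blue cover (460,82). I start by squaring the tool to the world axes above the bottle.

Emit:
{"fn": "send_rows", "kwargs": {"rows": [[[0,0,0,0,0,0.9],[0,0,0,0,0,0.9],[0,0,0,0,0,0.9],[0,0,0,0,0,0.88],[0.76,-0.61,0,0,0,0],[0.76,-0.61,0,0,0,0],[0.76,-0.61,0,0,0,0],[0.76,-0.61,0,0,0,0],[0.76,-0.61,0,0,0,0],[0.76,-0.61,0,0,0,0],[0.76,-0.61,0,0,0,0],[0.76,-0.61,0,0,0,0],[0,0,0,0,0,0],[0,0,0,0,0,0]]], "claw": 1}}

```text
clock: 1.5
ee_pos: [0.454, -0.3394, 0.3035]
tcp_rot: [1.0, 0.001, -0.0, -0.0]
ft_force: [-0.9, 0.2, 0.9]
grip_width: 1.001
grasp_force: 0.0
```

```bash
cat > st.py <<'E'
from h import *
from scipy.spatial.transform import Rotation as R
import sys
s=status.read_state(); r=R.from_quat(s['tcp_rot']); p=s['ee_pos']
print('t',s['clock'],'pos',p.round(4),'grip',round(s['grip_width'],3),round(s['grasp_force'],1),'F',s['ft_force'].round(1),'tipz',round(p[2]-env.tip_reach,4))
print('rot units to square (tool)',(r.inv()*R.from_quat([1,0,0,0])).as_rotvec()/np.radians(6))
if len(sys.argv)>3:  # target x y tipz -> units in tool axes
    d=np.array(list(map(float,sys.argv[1:4])))+[0,0,env.tip_reach]-p
    print('units',(r.inv().apply(d)/.04).round(3))
E
python3 st.py .4545 -.3385 .055; python3 - <<'E'
from h import *
print(env.tip_reach,[a for a in dir(env) if a[0]!='_'])
c=load('scene');P=cloud(c)
for u,v in [(278,185),(297,178),(211,214)]:
    Q=P[v-15:v+12,u-10:u+10].reshape(-1,3);Q=Q[(Q[:,2]>.012)&(Q[:,2]<.08)];print(Q.mean(0).round(3),Q[:,2].max(),len(Q))
E
```

```text
t 1.5 pos [ 0.454  -0.3394  0.3035] grip 1.001 0.0 F [-0.9  0.2  0.9] tipz 0.2309
rot units to square (tool) [-0.00438288  0.00664709  0.0153156 ]
units [ 0.014 -0.02   4.398]
0.0726 ['IKError', 'tip_reach']
[ 0.333 -0.024  0.022] 0.03504776065325619 64
[0.328 0.026 0.022] 0.03506378631695204 64
[ 0.343 -0.173  0.022] 0.035118378514196344 77
```

Emit:
{"fn": "send_rows", "kwargs": {"rows": [[[0.01,-0.02,0.8,0,0,0.01],[0,0,0.8,0,0,0],[0,0,0.8,0,0,0],[0,0,0.7,0,0,0],[0,0,0.6,0,0,0],[0,0,0.4,0,0,0],[0,0,0.3,0,0,0],[0,0,0,0,0,0],[0,0,0,0,0,0]]]}}

```text
clock: 2.4
ee_pos: [0.4539, -0.3396, 0.1285]
tcp_rot: [1.0, -0.001, 0.0, 0.0]
ft_force: [0.7, 0.3, 0.9]
grip_width: 1.0
grasp_force: 0.0
```

Emit:
{"fn": "send_rows", "kwargs": {"rows": [[[0,0,0,0,0,0],[0,0,0,0,0,0],[0,0,0,0,0,0],[0,0,0,0,0,0],[0,0,0,0,0,0],[0,0,0,0,0,0],[0,0,0,0,0,0],[0,0,0,0,0,0],[0,0,0,0,0,0],[0,0,0,0,0,0]]], "claw": 0}}

```text
clock: 3.4
ee_pos: [0.4543, -0.3395, 0.1284]
tcp_rot: [1.0, -0.001, 0.0, 0.0]
ft_force: [-1.4, -3.3, 6.7]
grip_width: 0.273
grasp_force: 58.5
```

```bash
python3 st.py .600 .0233 .054
```

```text
t 3.4 pos [ 0.4543 -0.3395  0.1284] grip 0.273 58.5 F [-1.4 -3.3  6.7] tipz 0.0558
rot units to square (tool) [ 0.00941883 -0.00677879 -0.0113254 ]
units [ 3.632 -9.074  0.038]
```

Emit:
{"fn": "send_rows", "kwargs": {"rows": [[[0,0,-0.3,0,0,0],[0,0,-0.6,0,0,0],[0,0,-0.8,0,0,0],[0,0,-0.8,0,0,0],[0.15,-0.37,0,0,0,0],[0.3,-0.75,0,0,0,0],[0.3,-0.75,0,0,0,0],[0.3,-0.75,0,0,0,0],[0.3,-0.75,0,0,0,0],[0.3,-0.75,0,0,0,0],[0.3,-0.75,0,0,0,0],[0.3,-0.75,0,0,0,0],[0.3,-0.75,0,0,0,0],[0.3,-0.75,0,0,0,0],[0.3,-0.75,0,0,0,0],[0.3,-0.75,0,0,0,0],[0.18,-0.45,0,0,0,0],[0,0,0,0,0,0],[0,0,0,0,0,0],[0,0,0,0,0,0]]]}}

```text
clock: 5.4
ee_pos: [0.5993, 0.023, 0.2278]
tcp_rot: [1.0, -0.001, -0.0, -0.0]
ft_force: [-0.2, -0.5, -0.8]
grip_width: 0.273
grasp_force: 58.8
```

```bash
python3 st.py .600 .0233 .0565
```

```text
t 5.4 pos [0.5993 0.023  0.2278] grip 0.273 58.8 F [-0.2 -0.5 -0.8] tipz 0.1552
rot units to square (tool) [-0.00013089  0.00472891 -0.01478466]
units [ 0.018 -0.006  2.468]
```

Emit:
{"fn": "send_rows", "kwargs": {"rows": [[[0.02,0,0.6,0,0,0],[0,0,0.6,0,0,0],[0,0,0.5,0,0,0],[0,0,0.4,0,0,0],[0,0,0.2,0,0,0],[0,0,0.1,0,0,0],[0,0,0.05,0,0,0],[0,0,0.03,0,0,0],[0,0,0,0,0,0],[0,0,0,0,0,0]]]}}

```text
clock: 6.4
ee_pos: [0.6007, 0.0236, 0.1292]
tcp_rot: [1.0, -0.001, 0.0, -0.0]
ft_force: [0.1, -0.2, -0.2]
grip_width: 0.279
grasp_force: 58.8
```

Emit:
{"fn": "send_rows", "kwargs": {"rows": [[[0,0,0,0,0,0],[0,0,0,0,0,0],[0,0,0,0,0,0],[0,0,0,0,0,0],[0,0,-0.4,0,0,0],[0,0,-0.8,0,0,0],[0,0,-0.8,0,0,0],[0,0,-0.8,0,0,0]]], "claw": 0.5}}

```text
clock: 7.2
ee_pos: [0.6003, 0.0236, 0.2419]
tcp_rot: [1.0, -0.001, -0.0, -0.0]
ft_force: [0.7, 0.0, -0.4]
grip_width: 0.507
grasp_force: 0.0
```

```bash
python3 st.py .4646 -.198 .026
```

```text
t 7.2 pos [0.6003 0.0236 0.2419] grip 0.507 0.0 F [ 0.7  0.  -0.4] tipz 0.1693
rot units to square (tool) [-0.00117082  0.00222454 -0.01072085]
units [-3.386  5.544  3.583]
```

Emit:
{"fn": "send_rows", "kwargs": {"rows": [[[-0.42,0.7,0,0,0,0],[-0.42,0.7,0,0,0,0],[-0.42,0.7,0,0,0,0],[-0.42,0.7,0,0,0,0],[-0.42,0.7,0,0,0,0],[-0.42,0.7,0,0,0,0],[-0.42,0.7,0,0,0,0],[-0.42,0.64,0,0,0,0],[0,0,0.7,0,0,0],[0,0,0.7,0,0,0],[0,0,0.6,0,0,0],[0,0,0.4,0,0,0],[0,0,0,0,0,0],[0,0,0,0,0,0]]], "claw": 0.95}}

```text
clock: 8.6
ee_pos: [0.466, -0.198, 0.1453]
tcp_rot: [1.0, -0.001, 0.0, -0.0]
ft_force: [-0.1, 0.5, 0.6]
grip_width: 0.949
grasp_force: 0.0
```

```bash
python3 st.py .4646 -.198 .026; python3 - <<'E'
from h import *
c=cam('scene'); im=c['img']; P=cloud(c)
cv2.imwrite('pics/s1.png',cv2.resize(im[90:290,120:380],None,fx=3,fy=3,interpolation=cv2.INTER_CUBIC))
m=(abs(P[...,0]-.465)<.03)&(abs(P[...,1]+.198)<.075)&(P[...,2]>.045)&(P[...,2]<.13)
for lo in np.arange(.045,.12,.005):
    q=P[m&(P[...,2]>=lo)&(P[...,2]<lo+.005)]
    print(lo.round(3),len(q), (q.min(0).round(3),q.max(0).round(3)) if len(q) else '')
E
```

```text
t 8.6 pos [ 0.466  -0.198   0.1453] grip 0.949 0.0 F [-0.1  0.5  0.6] tipz 0.0727
rot units to square (tool) [-2.74494606e-05 -1.52274187e-03 -1.07105468e-02]
units [-3.500e-02  1.000e-03  1.167e+00]
0.045 0 
0.05 0 
0.055 0 
0.06 0 
0.065 0 
0.07 0 
0.075 0 
0.08 8 (array([ 0.453, -0.247,  0.083]), array([ 0.474, -0.153,  0.085]))
0.085 27 (array([ 0.455, -0.247,  0.085]), array([ 0.478, -0.153,  0.09 ]))
0.09 46 (array([ 0.457, -0.254,  0.09 ]), array([ 0.478, -0.145,  0.095]))
0.095 62 (array([ 0.454, -0.254,  0.095]), array([ 0.478, -0.146,  0.1  ]))
0.1 57 (array([ 0.455, -0.254,  0.1  ]), array([ 0.478, -0.146,  0.105]))
0.105 50 (array([ 0.456, -0.254,  0.105]), array([ 0.479, -0.145,  0.11 ]))
0.11 58 (array([ 0.453, -0.254,  0.11 ]), array([ 0.478, -0.145,  0.115]))
0.115 55 (array([ 0.454, -0.254,  0.115]), array([ 0.477, -0.147,  0.12 ]))
```

View pics/s1.png

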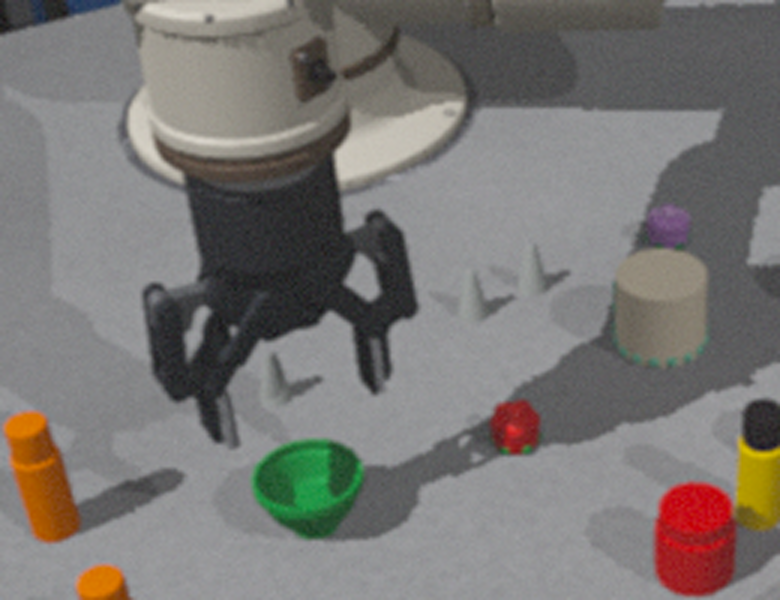

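The bottle stands upright by the red jar at crop (760,470). The open tips sit about 10 mm behind their shut reach, so I allow for that on the covers.

Emit:
{"fn": "send_rows", "kwargs": {"rows": [[[-0.03,0,0.4,0,0,0],[0,0,0.4,0,0,0],[0,0,0.3,0,0,0],[0,0,0.22,0,0,0],[0,0,0,0,0,0],[0,0,0,0,0,0]]]}}

```text
clock: 9.25
ee_pos: [0.4649, -0.198, 0.0924]
tcp_rot: [1.0, -0.001, 0.0, 0.0]
ft_force: [0.1, -0.6, 1.0]
grip_width: 0.951
grasp_force: 0.0
```

Emit:
{"fn": "send_rows", "kwargs": {"rows": [[[0,0,0,0,0,0],[0,0,0,0,0,0],[0,0,0,0,0,0],[0,0,0,0,0,0],[0,0,0,0,0,0],[0,0,0,0,0,0],[0,0,0,0,0,0]]], "claw": 0}}

```text
clock: 9.95
ee_pos: [0.4652, -0.1981, 0.0934]
tcp_rot: [1.0, -0.0, 0.001, 0.0]
ft_force: [-3.7, 3.1, 14.6]
grip_width: 0.713
grasp_force: 61.9
```

Emit:
{"fn": "send_rows", "kwargs": {"rows": [[[0,0,-0.2,0,0,0],[0,0,-0.4,0,0,0],[0,0,-0.6,0,0,0],[0,0,-0.6,0,0,0],[0,0,-0.6,0,0,0],[0,0,0,0,0,0],[0,0,0,0,0,0]]]}}

```text
clock: 10.65
ee_pos: [0.4647, -0.1979, 0.1884]
tcp_rot: [1.0, -0.001, 0.0, 0.0]
ft_force: [-0.2, -0.2, -1.5]
grip_width: 0.712
grasp_force: 65.1
```

```bash
python3 st.py .613 -.3015 .036; python3 - <<'E'
from h import *
c=cam('scene'); im=c['img']; P=cloud(c)
cv2.imwrite('pics/s2.png',cv2.resize(im[90:290,120:380],None,fx=3,fy=3,interpolation=cv2.INTER_CUBIC))
E
```

```text
t 10.65 pos [ 0.4647 -0.1979  0.1884] grip 0.712 65.1 F [-0.2 -0.2 -1.5] tipz 0.1158
rot units to square (tool) [ 0.00480666 -0.00916852 -0.01092332]
units [3.708 2.584 2.   ]
```

View pics/s2.png

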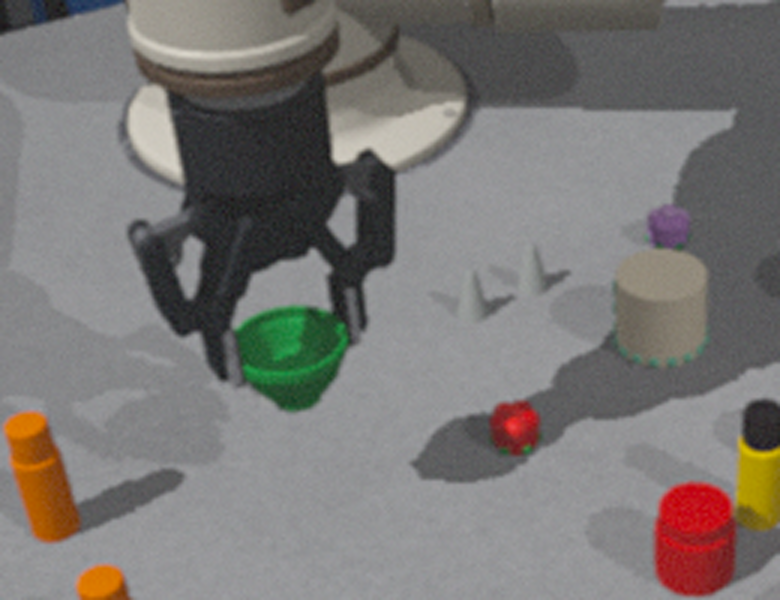

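```bash
cat > held.py <<'E'
from h import *
import sys
col=sys.argv[1]; x0,y0=map(float,sys.argv[2:4])
for n in ('scene','top'):
    c=cam(n); P=cloud(c); hsv=cv2.cvtColor(c['img'],cv2.COLOR_BGR2HSV).astype(int)
    h,s,v=[hsv[...,i] for i in range(3)]
    m={'green':(abs(h-65)<15)&(s>120),'white':(s<50)&(v>95),'blue':(abs(h-118)<12)&(s>120)}[col]
    m&=(abs(P[...,0]-x0)<.06)&(abs(P[...,1]-y0)<.045)&(c['z_map']>0)&(P[...,2]>.01)
    Q=P[m]
    if len(Q)<30: print(n,'few',len(Q)); continue
    zt=np.percentile(Q[:,2],99); r=Q[Q[:,2]>zt-.006]
    A=np.c_[r,np.ones(len(r))]
    circ,rad=cv2.minEnclosingCircle(r[:,:2].astype(np.float32))
    co=np.linalg.lstsq(np.c_[r[:,:2]-circ,np.ones(len(r))],r[:,2],rcond=None)[0]
    print(n,len(Q),'top z',zt.round(4),'circ',np.round(circ,4),round(rad,4),'plane slope',co.round(3),'min z',np.percentile(Q[:,2],1).round(4))
s=status.read_state();print(s['ee_pos'].round(4))
E
python3 held.py green .465 -.198
python3 - <<'E'
from h import *
c=load('scene'); P=cloud(c); g=c['img'].max(-1)<150
s=c['img'].max(-1).astype(int)-c['img'].min(-1)
m=(abs(P[...,0]-.465)<.03)&(abs(abs(P[...,1]+.198)-.042)<.013)&(P[...,2]>.09)&(P[...,2]<.17)&(s<40)
Q=P[m]; 
for sg in(1,-1):
    q=Q[(Q[:,1]+.198)*sg>0]; print(len(q),np.sort(q[:,2])[:12].round(4))
E
```

```text
scene 876 top z 0.1336 circ [ 0.4659 -0.1993] 0.0332 plane slope [0.023 0.006 0.131] min z 0.0979
top 191 top z 0.2485 circ [ 0.4337 -0.1736] 0.0041 plane slope [ 1.143 -1.412  0.25 ] min z 0.1061
[ 0.4644 -0.1977  0.1872]
255 [0.1203 0.1206 0.1208 0.1223 0.1237 0.1239 0.1244 0.1244 0.1248 0.1248
 0.1249 0.1263]
282 [0.1201 0.1203 0.1207 0.121  0.1217 0.1219 0.122  0.1229 0.1235 0.124
 0.1246 0.1255]
```

Emit:
{"fn": "send_rows", "kwargs": {"rows": [[[0.2,0.13,0,0,0,0],[0.5,0.35,0,0,0,0],[0.6,0.42,0,0,0,0],[0.6,0.42,0,0,0,0],[0.6,0.42,0,0,0,0],[0.6,0.42,0,0,0,0],[0.4,0.26,0,0,0,0],[0.2,0.13,0,0,0,0],[0,0,0,0,0,0],[0,0,0,0,0,0],[0,0,0,0,0,0]]]}}

```text
clock: 11.9
ee_pos: [0.612, -0.2996, 0.188]
tcp_rot: [1.0, -0.0, -0.0, -0.0]
ft_force: [-0.2, 0.1, -0.1]
grip_width: 0.714
grasp_force: 65.0
```

```bash
python3 st.py .613 -.3 .036
```

```text
t 11.9 pos [ 0.612  -0.2996  0.188 ] grip 0.714 65.0 F [-0.2  0.1 -0.1] tipz 0.1154
rot units to square (tool) [-0.00200774  0.00148454 -0.00931491]
units [0.025 0.01  1.985]
```

Emit:
{"fn": "send_rows", "kwargs": {"rows": [[[0.02,0,0.4,0,0,0],[0,0,0.4,0,0,0],[0,0,0.4,0,0,0],[0,0,0.3,0,0,0],[0,0,0.2,0,0,0],[0,0,0.15,0,0,0],[0,0,0.08,0,0,0],[0,0,0,0,0,0],[0,0,0,0,0,0],[0,0,0,0,0,0]]]}}

```text
clock: 12.9
ee_pos: [0.6134, -0.3001, 0.1112]
tcp_rot: [1.0, -0.001, 0.0, 0.0]
ft_force: [-0.1, -0.7, -0.4]
grip_width: 0.717
grasp_force: 65.1
```

Emit:
{"fn": "send_rows", "kwargs": {"rows": [[[0,0,0,0,0,0],[0,0,0,0,0,0],[0,0,0,0,0,0],[0,0,0,0,0,0],[0,0,0,0,0,0],[0,0,-0.3,0,0,0],[0,0,-0.6,0,0,0],[0,0,-0.8,0,0,0],[0,0,-0.8,0,0,0]]], "claw": 0.95}}

```text
clock: 13.8
ee_pos: [0.6132, -0.3, 0.2127]
tcp_rot: [1.0, -0.001, 0.0, -0.0]
ft_force: [0.1, 0.1, 0.7]
grip_width: 0.951
grasp_force: 0.0
```

```bash
python3 st.py .459 .2095 .026; python3 held.py green .613 -.300; python3 held.py blue .613 -.300; python3 - <<'E'
from h import *
cv2.imwrite('pics/s3.png',cv2.resize(load('scene')['img'][200:400,80:340],None,fx=3,fy=3,interpolation=cv2.INTER_CUBIC))
E
```

```text
t 13.8 pos [ 0.6132 -0.3     0.2127] grip 0.951 0.0 F [0.1 0.1 0.7] tipz 0.1401
rot units to square (tool) [-0.00049827 -0.00064624 -0.01093231]
units [ -3.87  -12.732   2.852]
scene 1283 top z 0.0565 circ [ 0.6132 -0.3052] 0.0331 plane slope [0.002 0.017 0.054] min z 0.0293
top few 18
[ 0.6144 -0.3007  0.2168]
scene 281 top z 0.0401 circ [ 0.6167 -0.3058] 0.0307 plane slope [-0.051  0.008  0.038] min z 0.0141
top 32 top z 0.3007 circ [ 0.5865 -0.2786] 0.019 plane slope [-0.652  0.493  0.297] min z 0.2275
[ 0.6135 -0.3001  0.2121]
```

View pics/s3.png

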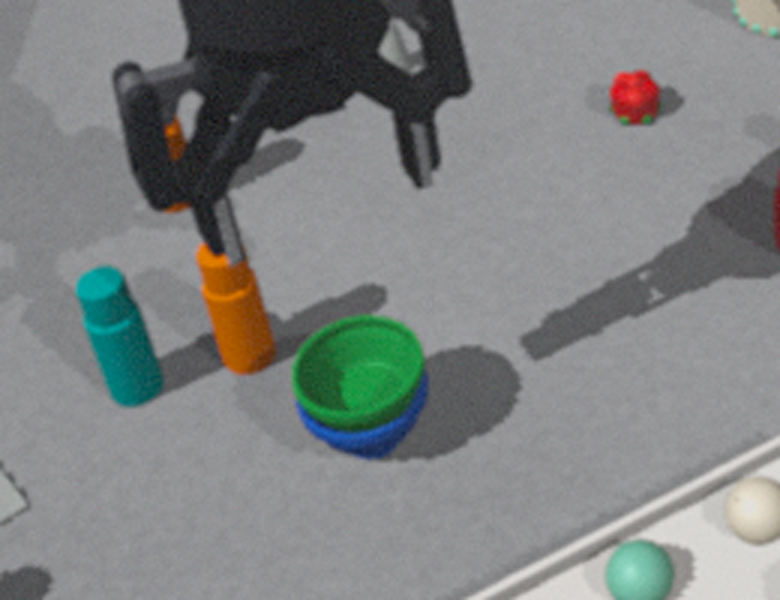

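Green sits level in blue at crop (360,375), with its rim at z 0.056. Next the white cover.

Emit:
{"fn": "send_rows", "kwargs": {"rows": [[[-0.24,-0.78,0,0,0,0],[-0.24,-0.78,0,0,0,0],[-0.24,-0.78,0,0,0,0],[-0.24,-0.78,0,0,0,0],[-0.24,-0.78,0,0,0,0],[-0.24,-0.78,0,0,0,0],[-0.24,-0.78,0,0,0,0],[-0.24,-0.78,0,0,0,0],[-0.24,-0.78,0,0,0,0],[-0.24,-0.78,0,0,0,0],[-0.24,-0.78,0,0,0,0],[-0.24,-0.78,0,0,0,0],[-0.24,-0.78,0,0,0,0],[-0.24,-0.78,0,0,0,0],[-0.24,-0.78,0,0,0,0],[-0.24,-0.78,0,0,0,0],[-0.03,-0.25,0.4,0,0,0],[0,0,0.6,0,0,0],[0,0,0,0,0,0],[0,0,0,0,0,0]]]}}

```text
clock: 16.0
ee_pos: [0.4589, 0.2091, 0.1707]
tcp_rot: [1.0, -0.001, -0.001, 0.0]
ft_force: [-0.9, 0.5, 0.9]
grip_width: 0.953
grasp_force: 0.0
```

```bash
python3 st.py .459 .2095 .0208; python3 - <<'E'
from h import *
c=cam('top'); P=cloud(c); 
for n,x0,y0,zl,zh in (('green',.613,-.302,.05,.065),('bottle',.6,.023,.073,.09)):
    m=(np.hypot(P[...,0]-x0,P[...,1]-y0)<.05)&(P[...,2]>zl)&(P[...,2]<zh)&(c['z_map']>0)
    q=P[m]; print(n,len(q),cv2.minEnclosingCircle(q[:,:2].astype(np.float32)) if len(q) else '')
E
```

```text
t 16.0 pos [0.4589 0.2091 0.1707] grip 0.953 0.0 F [-0.9  0.5  0.9] tipz 0.0981
rot units to square (tool) [ 0.00354558  0.01371885 -0.01162255]
units [ 0.005 -0.01   1.931]
green 194 ((0.6127170920372009, -0.29958659410476685), 0.03303423896431923)
bottle 116 ((0.6011215448379517, 0.02325986512005329), 0.012428575195372105)
```

Green is at (0.6127, -0.2996), as intended, and the bottle is at the midpoint. Now I grasp white with the TCP at z 0.0935.

Emit:
{"fn": "send_rows", "kwargs": {"rows": [[[0,-0.01,0.5,0,0,0],[0,0,0.5,0,0,0],[0,0,0.4,0,0,0],[0,0,0.3,0,0,0],[0,0,0.23,0,0,0],[0,0,0,0,0,0],[0,0,0,0,0,0]]]}}

```text
clock: 16.75
ee_pos: [0.4594, 0.2097, 0.0941]
tcp_rot: [1.0, -0.001, 0.0, -0.0]
ft_force: [0.5, -0.6, 0.9]
grip_width: 0.948
grasp_force: 0.0
```

Emit:
{"fn": "send_rows", "kwargs": {"rows": [[[0,0,0,0,0,0],[0,0,0,0,0,0],[0,0,0,0,0,0],[0,0,0,0,0,0],[0,0,0,0,0,0],[0,0,0,0,0,0],[0,0,0,0,0,0]]], "claw": 0}}

```text
clock: 17.45
ee_pos: [0.4597, 0.2098, 0.0951]
tcp_rot: [1.0, -0.001, 0.001, -0.0]
ft_force: [-3.9, -2.4, 16.1]
grip_width: 0.718
grasp_force: 61.6
```

Emit:
{"fn": "send_rows", "kwargs": {"rows": [[[0,0,-0.2,0,0,0],[0,0,-0.4,0,0,0],[0,0,-0.6,0,0,0],[0,0,-0.8,0,0,0],[0,0,-0.8,0,0,0],[0,0,-0.5,0,0,0],[0,0,0,0,0,0],[0,0,0,0,0,0]]]}}

```text
clock: 18.25
ee_pos: [0.459, 0.2097, 0.2256]
tcp_rot: [1.0, -0.001, 0.0, -0.0]
ft_force: [-0.2, 0.2, -0.9]
grip_width: 0.718
grasp_force: 65.1
```

```bash
python3 st.py .6128 -.2996 .055; python3 held.py white .459 .209
```

```text
t 18.25 pos [0.459  0.2097 0.2256] grip 0.718 65.1 F [-0.2  0.2 -0.9] tipz 0.153
rot units to square (tool) [-0.0025032  -0.00532239 -0.01028607]
units [ 3.857 12.729  2.449]
scene 1777 top z 0.3884 circ [0.4822 0.1949] 0.0355 plane slope [ 0.133 -0.089  0.383] min z 0.1314
top 5466 top z 0.5352 circ [0.4412 0.2087] 0.0609 plane slope [-0.134 -0.046  0.533] min z 0.4892
[0.4587 0.2096 0.2245]
```

Emit:
{"fn": "send_rows", "kwargs": {"rows": [[[0.12,0.4,0,0,0,0],[0.24,0.78,0,0,0,0],[0.24,0.78,0,0,0,0],[0.24,0.78,0,0,0,0],[0.24,0.78,0,0,0,0],[0.24,0.78,0,0,0,0],[0.24,0.78,0,0,0,0],[0.24,0.78,0,0,0,0],[0.24,0.78,0,0,0,0],[0.24,0.78,0,0,0,0],[0.24,0.78,0,0,0,0],[0.24,0.78,0,0,0,0],[0.24,0.78,0,0,0,0],[0.24,0.78,0,0,0,0],[0.24,0.78,0,0,0,0],[0.24,0.78,0,0,0,0],[0.14,0.63,0,0,0,0],[0,0,0,0,0,0],[0,0,0,0,0,0],[0,0,0,0,0,0]]]}}

```text
clock: 20.35
ee_pos: [0.6128, -0.2989, 0.2248]
tcp_rot: [1.0, -0.0, -0.0, -0.0]
ft_force: [0.4, -0.5, -1.1]
grip_width: 0.723
grasp_force: 65.2
```

```bash
python3 st.py .6128 -.2996 .0554
```

```text
t 20.35 pos [ 0.6128 -0.2989  0.2248] grip 0.723 65.2 F [ 0.4 -0.5 -1.1] tipz 0.1522
rot units to square (tool) [-0.00869811  0.00932245 -0.00682643]
units [0.003 0.019 2.419]
```

Emit:
{"fn": "send_rows", "kwargs": {"rows": [[[0,0.02,0.5,0,0,0],[0,0,0.5,0,0,0],[0,0,0.4,0,0,0],[0,0,0.4,0,0,0],[0,0,0.3,0,0,0],[0,0,0.2,0,0,0],[0,0,0.11,0,0,0],[0,0,0,0,0,0],[0,0,0,0,0,0],[0,0,0,0,0,0]]]}}

```text
clock: 21.35
ee_pos: [0.6131, -0.3006, 0.1298]
tcp_rot: [1.0, -0.001, 0.0, 0.0]
ft_force: [0.1, -0.0, -0.5]
grip_width: 0.713
grasp_force: 65.2
```

Emit:
{"fn": "send_rows", "kwargs": {"rows": [[[0,0,0,0,0,0],[0,0,0,0,0,0],[0,0,0,0,0,0],[0,0,0,0,0,0],[0,0,0,0,0,0],[0,0,-0.3,0,0,0],[0,0,-0.6,0,0,0],[0,0,-0.8,0,0,0],[0,0,-0.8,0,0,0]]], "claw": 0.95}}

```text
clock: 22.25
ee_pos: [0.6128, -0.3004, 0.2311]
tcp_rot: [1.0, -0.001, 0.0, 0.0]
ft_force: [0.1, 0.2, -0.4]
grip_width: 0.95
grasp_force: 0.0
```

```bash
python3 st.py .4263 .071 .0208
```

```text
t 22.25 pos [ 0.6128 -0.3004  0.2311] grip 0.95 0.0 F [ 0.1  0.2 -0.4] tipz 0.1585
rot units to square (tool) [ 0.00012867 -0.00104407 -0.01104171]
units [-4.673 -9.279  3.442]
```

Emit:
{"fn": "send_rows", "kwargs": {"rows": [[[-0.36,-0.72,0,0,0,0],[-0.36,-0.72,0,0,0,0],[-0.36,-0.72,0,0,0,0],[-0.36,-0.72,0,0,0,0],[-0.36,-0.72,0,0,0,0],[-0.36,-0.72,0,0,0,0],[-0.36,-0.72,0,0,0,0],[-0.36,-0.72,0,0,0,0],[-0.36,-0.72,0,0,0,0],[-0.36,-0.72,0,0,0,0],[-0.36,-0.72,0,0,0,0],[-0.36,-0.72,0,0,0,0],[-0.35,-0.64,0,0,0,0],[0,0,0.5,0,0,0],[0,0,0,0,0,0],[0,0,0,0,0,0]]]}}

```text
clock: 23.85
ee_pos: [0.4267, 0.0708, 0.21]
tcp_rot: [1.0, -0.001, 0.0, -0.0]
ft_force: [-0.2, 0.5, 0.1]
grip_width: 0.953
grasp_force: 0.0
```

```bash
python3 st.py .4263 .071 .0124; python3 - <<'E'
from h import *
c=cam('top'); P=cloud(c); 
for n,x0,y0,zl,zh in (('white',.613,-.302,.066,.08),):
    m=(np.hypot(P[...,0]-x0,P[...,1]-y0)<.05)&(P[...,2]>zl)&(P[...,2]<zh)&(c['z_map']>0)
    q=P[m]; print(n,len(q),q[:,2].mean(),cv2.minEnclosingCircle(q[:,:2].astype(np.float32)) if len(q) else '')
c=cam('scene'); P=cloud(c)
cv2.imwrite('pics/s4.png',np.hstack([cv2.resize(c['img'][270:390,140:260],None,fx=3.3,fy=3.3,interpolation=cv2.INTER_CUBIC),cv2.resize(c['img'][120:240,260:380],None,fx=3.3,fy=3.3,interpolation=cv2.INTER_CUBIC)]))
E
```

```text
t 23.85 pos [0.4267 0.0708 0.21  ] grip 0.953 0.0 F [-0.2  0.5  0.1] tipz 0.1374
rot units to square (tool) [-0.00036713 -0.00213699 -0.01144272]
units [-0.011 -0.005  3.124]
white 197 0.07103571450749163 ((0.6123227477073669, -0.29911965131759644), 0.032978661358356476)
```

View pics/s4.png

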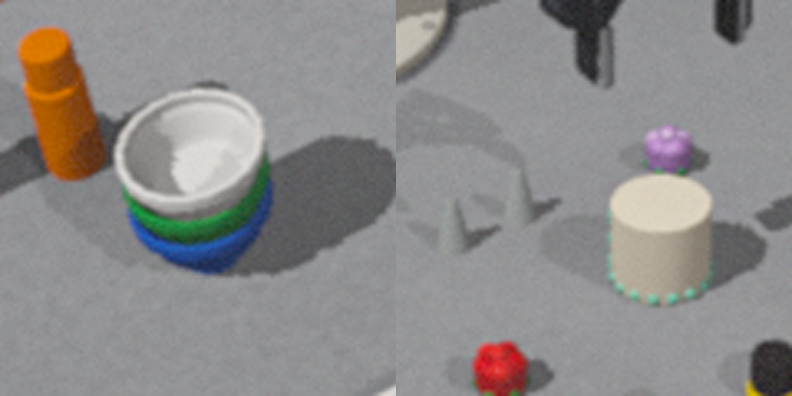

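White is nested level in green (crop 190,150). The cake stands clear at (660,240), with the nozzles and the mauve rose well away from the fingers.

Emit:
{"fn": "send_rows", "kwargs": {"rows": [[[-0.01,0,0.7,0,0,0],[0,0,0.7,0,0,0],[0,0,0.6,0,0,0],[0,0,0.5,0,0,0],[0,0,0.4,0,0,0],[0,0,0.2,0,0,0],[0,0,0,0,0,0],[0,0,0,0,0,0]]]}}

```text
clock: 24.75
ee_pos: [0.4267, 0.0708, 0.0859]
tcp_rot: [1.0, -0.001, 0.0, -0.0]
ft_force: [-0.4, 0.1, 1.8]
grip_width: 0.953
grasp_force: 0.0
```

Emit:
{"fn": "send_rows", "kwargs": {"rows": [[[0,0,0,0,0,0],[0,0,0,0,0,0],[0,0,0,0,0,0],[0,0,0,0,0,0],[0,0,0,0,0,0],[0,0,0,0,0,0],[0,0,0,0,0,0]]], "claw": 0}}

```text
clock: 25.45
ee_pos: [0.4266, 0.0709, 0.0862]
tcp_rot: [1.0, -0.001, 0.001, 0.0]
ft_force: [-4.3, -1.4, 12.4]
grip_width: 0.688
grasp_force: 62.4
```

```bash
python3 st.py .6165 .252 .0533
```

```text
t 25.45 pos [0.4266 0.0709 0.0862] grip 0.688 62.4 F [-4.3 -1.4 12.4] tipz 0.0136
rot units to square (tool) [ 0.00062486 -0.01382454 -0.01025297]
units [ 4.744 -4.532 -0.985]
```

Emit:
{"fn": "send_rows", "kwargs": {"rows": [[[0,0,-0.2,0,0,0],[0,0,-0.5,0,0,0],[0,0,-0.8,0,0,0],[0,0,-0.7,0,0,0],[0.25,-0.23,-0.3,0,0,0],[0.5,-0.48,0,0,0,0],[0.6,-0.57,0,0,0,0],[0.6,-0.57,0,0,0,0],[0.6,-0.57,0,0,0,0],[0.6,-0.57,0,0,0,0],[0.6,-0.57,0,0,0,0],[0.5,-0.48,0,0,0,0],[0.34,-0.33,0,0,0,0],[0.15,-0.16,0,0,0,0],[0,0,0,0,0,0],[0,0,0,0,0,0],[0,0,0,0,0,0]]]}}

```text
clock: 27.15
ee_pos: [0.6155, 0.2513, 0.1855]
tcp_rot: [1.0, -0.001, 0.0, -0.0]
ft_force: [0.8, 0.6, -0.5]
grip_width: 0.69
grasp_force: 64.6
```

```bash
python3 st.py .6165 .252 .0545
```

```text
t 27.15 pos [0.6155 0.2513 0.1855] grip 0.69 64.6 F [ 0.8  0.6 -0.5] tipz 0.1129
rot units to square (tool) [-0.00019081 -0.00086655 -0.01482914]
units [ 0.025 -0.017  1.461]
```

Emit:
{"fn": "send_rows", "kwargs": {"rows": [[[0.02,-0.02,0.4,0,0,0],[0,0,0.4,0,0,0],[0,0,0.3,0,0,0],[0,0,0.2,0,0,0],[0,0,0.1,0,0,0],[0,0,0.05,0,0,0],[0,0,0.02,0,0,0],[0,0,0,0,0,0],[0,0,0,0,0,0],[0,0,0,0,0,0]]]}}

```text
clock: 28.15
ee_pos: [0.6169, 0.2528, 0.1267]
tcp_rot: [1.0, -0.001, 0.0, -0.0]
ft_force: [-0.7, 0.3, -1.2]
grip_width: 0.692
grasp_force: 64.6
```

Emit:
{"fn": "send_rows", "kwargs": {"rows": [[[0,0,0,0,0,0],[0,0,0,0,0,0],[0,0,0,0,0,0],[0,0,0,0,0,0],[0,0,0,0,0,0],[0,0,-0.3,0,0,0],[0,0,-0.6,0,0,0],[0,0,-0.8,0,0,0],[0,0,-0.8,0,0,0],[0,0,0,0,0,0]]], "claw": 0.95}}

```text
clock: 29.15
ee_pos: [0.6179, 0.2531, 0.2324]
tcp_rot: [1.0, -0.001, 0.004, -0.001]
ft_force: [0.5, -0.6, 0.4]
grip_width: 0.951
grasp_force: 0.0
```

```bash
python3 st.py .4645 -.0618 .005
```

```text
t 29.15 pos [0.6179 0.2531 0.2324] grip 0.951 0.0 F [ 0.5 -0.6  0.4] tipz 0.1598
rot units to square (tool) [-0.02034271 -0.06929076 -0.00983486]
units [-3.854  7.885  3.825]
```

Emit:
{"fn": "send_rows", "kwargs": {"rows": [[[-0.35,0.72,0,0,0,0],[-0.35,0.72,0,0,0,0],[-0.35,0.72,0,0,0,0],[-0.35,0.72,0,0,0,0],[-0.35,0.72,0,0,0,0],[-0.35,0.72,0,0,0,0],[-0.35,0.72,0,0,0,0],[-0.35,0.72,0,0,0,0],[-0.35,0.72,0,0,0,0],[-0.35,0.72,0,0,0,0],[-0.33,0.68,0,0,0,0],[0,0,0.7,0,0,0],[0,0,0.7,0,0,0],[0,0,0.3,0,0,0],[0,0,0,0,0,0],[0,0,0,0,0,0]]], "claw": 0.7}}

```text
clock: 30.75
ee_pos: [0.4636, -0.0622, 0.1593]
tcp_rot: [1.0, -0.0, 0.0, 0.0]
ft_force: [-0.4, -0.5, 1.2]
grip_width: 0.697
grasp_force: 0.0
```

```bash
python3 st.py .4645 -.0618 .005; python3 - <<'E'
from h import *
c=cam('top'); P=cloud(c); 
for n,x0,y0,zl,zh in (('cake',.617,.252,.085,.11),('rose',.4645,-.062,.008,.035)):
    m=(np.hypot(P[...,0]-x0,P[...,1]-y0)<(.05 if n=='cake' else .02))&(P[...,2]>zl)&(P[...,2]<zh)&(c['z_map']>0)
    q=P[m]; print(n,len(q),q[:,2].mean() if len(q) else '',cv2.minEnclosingCircle(q[:,:2].astype(np.float32)) if len(q) else '')
E
```

```text
t 30.75 pos [ 0.4636 -0.0622  0.1593] grip 0.697 0.0 F [-0.4 -0.5  1.2] tipz 0.0867
rot units to square (tool) [ 0.0010795  -0.00698721 -0.00671144]
units [ 0.02  -0.011  2.043]
cake 704 0.09460528276618256 ((0.6167289614677429, 0.2541621923446655), 0.030606746673583984)
rose 1 0.013940331376775424 ((0.4487377107143402, -0.05927986651659012), 9.999999747378752e-05)
```

Emit:
{"fn": "send_rows", "kwargs": {"rows": [[[0.02,-0.01,0.5,0,0,0],[0,0,0.5,0,0,0],[0,0,0.4,0,0,0],[0,0,0.3,0,0,0],[0,0,0.2,0,0,0],[0,0,0.12,0,0,0],[0,0,0,0,0,0],[0,0,0,0,0,0]]]}}

```text
clock: 31.6
ee_pos: [0.4643, -0.0619, 0.078]
tcp_rot: [1.0, -0.001, 0.0, 0.0]
ft_force: [-0.4, 0.8, -1.0]
grip_width: 0.702
grasp_force: 0.0
```

Emit:
{"fn": "send_rows", "kwargs": {"rows": [[[0,0,0,0,0,0],[0,0,0,0,0,0],[0,0,0,0,0,0],[0,0,0,0,0,0],[0,0,0,0,0,0],[0,0,0,0,0,0],[0,0,0,0,0,0]]], "claw": 0}}

```text
clock: 32.3
ee_pos: [0.4642, -0.0619, 0.0782]
tcp_rot: [1.0, -0.001, 0.0, 0.0]
ft_force: [-4.4, 0.6, 8.8]
grip_width: 0.322
grasp_force: 58.5
```

Emit:
{"fn": "send_rows", "kwargs": {"rows": [[[0,0,-0.2,0,0,0],[0,0,-0.5,0,0,0],[0,0,-0.8,0,0,0],[0,0,-0.8,0,0,0],[0,0,-0.8,0,0,0],[0,0,-0.4,0,0,0],[0,0,0,0,0,0],[0,0,0,0,0,0]]]}}

```text
clock: 33.1
ee_pos: [0.4639, -0.0618, 0.2174]
tcp_rot: [1.0, -0.001, 0.0, -0.0]
ft_force: [-0.7, -0.6, -0.1]
grip_width: 0.325
grasp_force: 59.3
```

```bash
python3 st.py .6167 .254 .1; python3 - <<'E'
from h import *
c=cam('scene'); P=cloud(c)
hsv=cv2.cvtColor(c['img'],cv2.COLOR_BGR2HSV).astype(int)
m=((hsv[...,0]<8)|(hsv[...,0]>172))&(hsv[...,1]>130)&(np.hypot(P[...,0]-.464,P[...,1]+.062)<.035)&(P[...,2]>.03)
q=P[m];print(len(q),q.min(0),q.max(0)); v,u=np.nonzero(m); v,u=int(v.mean()),int(u.mean())
cv2.imwrite('pics/s5.png',cv2.resize(c['img'][v-60:v+60,u-60:u+60],None,fx=4,fy=4,interpolation=cv2.INTER_CUBIC))
E
```

```text
t 33.1 pos [ 0.4639 -0.0618  0.2174] grip 0.325 59.3 F [-0.7 -0.6 -0.1] tipz 0.1448
rot units to square (tool) [-0.00068421 -0.00182804 -0.0112218 ]
units [ 3.812 -7.9    1.121]
206 [ 0.45484189 -0.07558539  0.13921552] [ 0.47993359 -0.0485261   0.16728125]
```

View pics/s5.png

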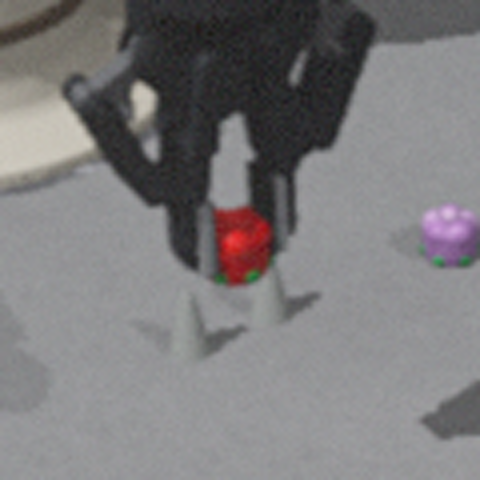

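The rose is held upright between the pads at crop (240,245). Now over to the cake.

Emit:
{"fn": "send_rows", "kwargs": {"rows": [[[0.17,-0.35,0,0,0,0],[0.34,-0.7,0,0,0,0],[0.34,-0.7,0,0,0,0],[0.34,-0.7,0,0,0,0],[0.34,-0.7,0,0,0,0],[0.34,-0.7,0,0,0,0],[0.34,-0.7,0,0,0,0],[0.34,-0.7,0,0,0,0],[0.34,-0.7,0,0,0,0],[0.34,-0.7,0,0,0,0],[0.34,-0.7,0,0,0,0],[0.24,-0.55,0,0,0,0],[0,0,0,0,0,0],[0,0,0,0,0,0],[0,0,0,0,0,0]]]}}

```text
clock: 34.65
ee_pos: [0.6164, 0.2532, 0.2168]
tcp_rot: [1.0, -0.001, -0.001, 0.0]
ft_force: [-0.4, 0.0, -0.1]
grip_width: 0.325
grasp_force: 59.3
```

```bash
python3 st.py .6165 .254 .1013
```

```text
t 34.65 pos [0.6164 0.2532 0.2168] grip 0.325 59.3 F [-0.4  0.  -0.1] tipz 0.1442
rot units to square (tool) [ 0.00383891  0.0117267  -0.01459405]
units [ 0.003 -0.019  1.072]
```

Emit:
{"fn": "send_rows", "kwargs": {"rows": [[[0,-0.02,0.3,0,0,0],[0,0,0.3,0,0,0],[0,0,0.2,0,0,0],[0,0,0.15,0,0,0],[0,0,0.08,0,0,0],[0,0,0.03,0,0,0],[0,0,0,0,0,0],[0,0,0,0,0,0],[0,0,0,0,0,0]]]}}

```text
clock: 35.55
ee_pos: [0.6169, 0.2548, 0.1755]
tcp_rot: [1.0, -0.001, 0.0, -0.0]
ft_force: [-0.0, -0.0, -0.2]
grip_width: 0.321
grasp_force: 59.3
```

Emit:
{"fn": "send_rows", "kwargs": {"rows": [[[0,0,0,0,0,0],[0,0,0,0,0,0],[0,0,0,0,0,0],[0,0,0,0,0,0],[0,0,-0.3,0,0,0],[0,0,-0.6,0,0,0],[0,0,-0.8,0,0,0],[0,0,-0.8,0,0,0],[-0.5,0.8,-0.3,0,0,0],[-0.6,0.8,0,0,0,0],[-0.6,0.8,0,0,0,0],[-0.6,0.8,0,0,0,0],[-0.6,0.8,0,0,0,0],[0,0,0,0,0,0],[0,0,0,0,0,0]]], "claw": 0.7}}

```text
clock: 37.05
ee_pos: [0.5005, 0.0944, 0.2885]
tcp_rot: [1.0, -0.001, 0.001, -0.0]
ft_force: [1.0, 0.2, -0.5]
grip_width: 0.7
grasp_force: 0.0
```

```bash
python3 - <<'E'
from h import *
c=cam('top','top9.png'); P=cloud(c); hsv=cv2.cvtColor(c['img'],cv2.COLOR_BGR2HSV)
for n,x0,y0,R,zl,zh in (('rose',.617,.254,.03,.104,.135),('cake',.617,.254,.045,.088,.1),('bottle',.6,.023,.03,.073,.09),('white',.613,-.3,.05,.066,.08)):
    m=(np.hypot(P[...,0]-x0,P[...,1]-y0)<R)&(P[...,2]>zl)&(P[...,2]<zh)&(c['z_map']>0)
    q=P[m]; print(n,len(q),q[:,2].mean().round(4),q[:,2].max().round(4),cv2.minEnclosingCircle(q[:,:2].astype(np.float32))) if len(q) else print(n,'none')
s=status.read_state(); print(s['clock'],s['ee_pos'])
c=cam('scene','scene9.png')
E
```

```text
rose none
cake none
bottle 115 0.0792 0.0835 ((0.6011165976524353, 0.023388221859931946), 0.012282480485737324)
white 199 0.0709 0.0772 ((0.6124482154846191, -0.2991340458393097), 0.032276809215545654)
37.1 [0.50087286 0.09495194 0.28806898]
```

View pics/scene9.png

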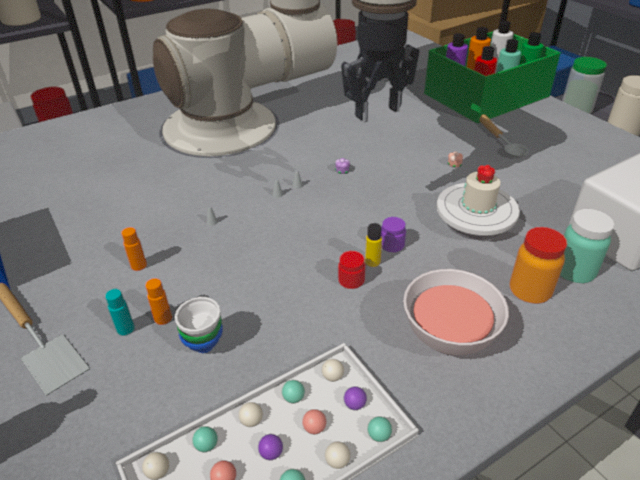

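The rose stands on the cake at (485,174), the bottle between the jars at (373,245), and the three covers are nested at (199,322). I clear the top view for one final check.

Emit:
{"fn": "send_rows", "kwargs": {"rows": [[[-0.3,0.9,0,0,0,0],[-0.3,0.9,0,0,0,0],[-0.3,0.9,0,0,0,0],[-0.3,0.9,0,0,0,0],[0,0.6,0,0,0,0],[0,0,0,0,0,0],[0,0,0,0,0,0]]]}}

```text
clock: 37.85
ee_pos: [0.4529, -0.0729, 0.2871]
tcp_rot: [1.0, -0.001, -0.0, -0.0]
ft_force: [0.6, 0.2, -0.4]
grip_width: 0.703
grasp_force: 0.0
```

```bash
python3 - <<'E'
from h import *
c=cam('top'); P=cloud(c)
for n,x0,y0,R,zl,zh in (('rose',.617,.254,.03,.104,.135),('cake',.617,.254,.045,.088,.1),('turn',.617,.252,.1,.036,.045)):
    m=(np.hypot(P[...,0]-x0,P[...,1]-y0)<R)&(P[...,2]>zl)&(P[...,2]<zh)&(c['z_map']>0)
    q=P[m]; print(n,len(q),q[:,2].mean().round(4),q[:,2].max().round(4),cv2.minEnclosingCircle(q[:,:2].astype(np.float32))) if len(q) else print(n,'none')
E
```

```text
rose 206 0.1182 0.1281 ((0.6168022155761719, 0.2567523121833801), 0.01593068242073059)
cake 470 0.0947 0.0999 ((0.6158747673034668, 0.25389543175697327), 0.03141500800848007)
turn 2841 0.0402 0.045 ((0.6165773272514343, 0.2528753876686096), 0.07551480829715729)
```

All within tolerance.

```bash
python3 -c "
from plant import workorder; print(workorder.close_job())"
```

```text
the job is handed in; nothing more can be done
None
```

I handed the job in at about 38 s: the cake is on the turntable with the red rose on top, the yellow bottle is midway between the jars, and the covers are nested white in green in blue. My last camera check put everything upright and within tolerance, but the hand-in gave no verdict.

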